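Load the pin carrier and set its toe clamp

TASK

Stand the two loose steel dowel pins upright in the two empty wells of the pin carrier, one pin per well, and let go of them. Then turn the thumbscrew of the carrier's clamp clockwise until it seats against its stop, and back it off a quarter turn so that the carrier can just slide. Finish while still holding the thumbscrew there between the fingers, with all three pins standing in their wells and the padlock, key fob and lock cylinder nearby left undisturbed.

Things in the scene. Friction and masses are not known exactly. Their poses are not given: they have to be found in the camera images.
- fixture: clamp fixture fixed to the worktop: dark steel base plate 70 (x) x 212 (y) x 8 mm, origin at the centre of its underside, z up. On it along its y axis: an aluminium carrier 46 x 118 x 14 mm (top 22 mm above the worktop) with three round wells in a row, and towards -y a flat steel clamp strap (30 mm wide, top 30 mm above the worktop) carrying an upright thumbscrew at x = 0, y = -80 mm
- well_1 (a point): centre of the floor of the well nearest the clamp (fixture y = +8 mm), 8 mm above the worktop; well diameter 22 mm, depth 14 mm. It already holds pin_c
- well_2 (a point): centre of the floor of the middle well (fixture y = +46 mm), same size; empty at the start
- well_3 (a point): centre of the floor of the well farthest from the clamp (fixture y = +84 mm), same size; empty at the start
- pin_a_mid (a point): upright loose plain steel dowel pin, diameter 18 mm, 50 mm tall, about 0.1 kg, standing on the worktop to the left of the fixture; this point is its centre, 25 mm above its foot; z is its axis. Wells are 14 mm deep, so 36 mm stand proud in a well
- pin_b_mid (a point): upright loose plain steel dowel pin, diameter 18 mm, 50 mm tall, about 0.1 kg, like the other one, also standing on the worktop; this point is its centre, 25 mm above its foot. Either pin fits either well
- pin_c_mid (a point): upright loose plain steel dowel pin, diameter 18 mm, 50 mm tall, about 0.1 kg, the same kind, already standing in well_1, to stay there; this point is its centre
- thumbscrew_grip (a point): centre of the flat wing of the steel thumbscrew, on the screw's vertical axis, 80 mm above the worktop; it turns with the screw. The wing is a flat upright bar 10 mm thick (along this point's x), 46 mm long (along this point's y), 26 mm tall, with a small 4 mm boss on top; the strap's washer is 47 mm below this point. The screw neither rises nor sinks noticeably
- thumbscrew (a joint): angle of the thumbscrew in rad: 0 = seated, on a hard stop, the wing then in line with the strap and the row of wells (fixture y axis); it grows counter-clockwise seen from above (backing off); pi/2 = a quarter turn backed off, the wing square across the strap. It starts 0.5 to 1.25 rad short of seating, turns stiffly (0.06 N m) and stays where it is left
- padlock_1: bystander: padlock lying flat, 64x40x14 mm; origin at the centre of its underside; leave alone
- key_fob_1: bystander: black car key fob, 85x36x14 mm; origin at the centre of its underside; leave alone
- cylinder_2: bystander: euro lock cylinder lying down, 33x83x18 mm; origin at the centre of its underside; leave alone
- pin_a: the dowel pin of pin_a_mid; origin at its foot
- pin_b: the dowel pin of pin_b_mid; origin at its foot
- pin_c: the dowel pin of pin_c_mid; origin at its foot

How it is judged:
By the outcome, as a careful person would: the job done as asked, in the order asked, and still so for the second after the job is handed in, while the arm keeps its last pose, push and grip.
It also fails if it takes over 61 s, if anything falls off the work surface, if the arm or the gripper's body presses on something with over 40 N, if the wrist force passes 120 N, or if a joint passes its speed limit or range.

ROBOT

A 6-joint arm with a two-finger parallel gripper is mounted at the origin on a cart in front of the work surface, level with it; the furniture and walls round the work are solid. World frame = base frame: x ahead of the robot, y to its left, z up, the work surface at z = 0. Lengths are in m, angles in degrees, forces in N, time in s.
With the tool pointing down it reaches from about 0.375 to 0.9 m from the base axis. Payload 3.1 kg.
Tool frame: the origin (TCP) lies on the centre line of the jaws, within the pads' length; the fingertips stand 25 mm ahead of it and the grasp point (between the pads) lies 6 mm ahead of it; z points along the fingers, y is the line along which they close (so a half turn about z gives the same grasp; the last joint's range is limited). The gripper opens to 87 mm and grips with 3 to 60 N. Pads are 19 mm wide; open, the fingers measure 117 mm over their backs; the gripper's body (75 mm by 190 mm) begins 51 mm behind the grasp point.
Start: joints at [-74.628, 30.224, 82.088, -0, 67.689, -10.227], TCP at [0.27, -0.564, 0.248] pointing down, gripper open.
Joint ranges: [-176.69, 176.69], [-43.24, 126.21], [12.49, 139.97], [-82, 262], [0, 151.66], [-163.58, 163.58]. Speed limits (degrees/s): [159.86, 159.86, 180, 180, 180, 180].

INTERFACE

Orientations are given as a 3x3 rotation matrix whose columns are the frame's x, y, z axes.
In Python, from rig import read_state, capture, camera_params, hand_in gives the robot as it stands.
- The arm moves only by the tool apply_moves, never from a script. Its argument "rows" is a list of rows, each an object of numbers: "x", "y", "z": the shift along the tool's x, y, z in mm; "rx", "ry", "rz": the turn, a rotation vector about the tool's x, y, z in units of 6 degrees (1.0 is 6 degrees); "claw": the closure in counts, from 0 (fully open) to 255 (shut). A call has 1 to 10 rows; each row is the pose to reach, as a shift and turn from the pose commanded when the call began, along the tool's axes at that moment; what a row does not reach only later rows make up. A row lasts 1/8 s, in which the tool goes at most 62.5 mm and 10.7 degrees, less where a joint would pass 70% of its speed; a pose out of reach is approached as far as the arm can. A call with a gripper value outside its range is refused whole. The fingers move at their own pace and stop on an object; the grip force is fixed at half the most. Time passes only in rows, so rows that repeat a pose let the fingers close. It gives the time, the measured TCP pose, the force, the opening and the grip force at its end, in the units of the state.
- read_state(): the state, without advancing time (a new reading comes with each control period).
- capture(name): name is "scene" or "side" or "wrist"; returns (picture, depth): 384x512x3 uint8, red, green, blue; 384x512 float32, m along the optical axis (not along the pixel's ray), 0 where there is no reading.
- camera_params(name): a dict with "fx", "fy", "cx", "cy" (pixels), "D" ([k1, k2, p1, p2, k3] as OpenCV has them; the pictures are not rectified), "xyz" and "orientation" of the camera in the world. Camera axes: x right, y up, looking along -z (the intrinsics and any distortion apply to the point x, -y, -z); pixel columns grow to the right and rows downward; lengths in m; the calibration is good to about 2 mm. A picture is of the moment at which its call begins: read the wrist's pose just before it. camera_params takes no time and is no camera call; for the wrist camera it gives the pose at the moment of the call.
- hand_in(): hands the job in; it is judged then, once.
The state is a dict: "time_s": time; "joint_positions": joint angles; "qvel": joint speeds; "tau": joint torques, N m; "position": TCP position; "tcp_rot": TCP orientation; "force": force on the tool from outside, world axes, zero at the start; "moment": the same for the moment, N m; "opening": opening from 0.0 (shut) to 1.0 (fully open); "grasp_force": force on a finger pad.
Only numpy, scipy, OpenCV 4.12 (cv2) and the standard library are available. Lean on these libraries where they do the work, as an engineer would, in place of code of your own. Each camera call takes 0.05 s, during which the arm holds its last target. There are 200 camera calls.

## Working session

There is one attempt and no reset: what is moved stays moved. The work goes in short steps, Python scripts to look and compute and a tool call to move; the robot and the scene stay as the last step left them, time stands still between calls to the robot, and variables do not carry over. Pictures are saved under pics/ and viewed, at most 10 in all, crops included, and the job is handed in when it is done.

Besides the shell and the picture viewer there is one more tool, called after ">>>" as name(argument=value, ...) on one line, values as JSON. apply_moves: Moves the arm, as the interface text tells. Its arguments: {"type":"object","properties":{"rows":{"type":"array"}},"required":["rows"]}

```bash
mkdir -p pics
cat > h.py <<'E'
import numpy as np, cv2
from rig import *
def snap(n,f):
    p=camera_params(n); im,d=capture(n)
    cv2.imwrite(f'pics/{f}.png',im[:,:,::-1]); np.savez(f'pics/{f}.npz',im=im,d=d,**{k:np.array(v) for k,v in p.items()})
    return p,im,d
def rays(p,uv):
    K=np.array([[p['fx'],0,p['cx']],[0,p['fy'],p['cy']],[0,0,1.]])
    q=cv2.undistortPoints(np.array(uv,float).reshape(-1,1,2),K,np.array(p['D'],float)).reshape(-1,2)
    R=np.array(p['orientation'])
    return np.c_[q[:,0],-q[:,1],-np.ones(len(q))]@R.T
def atz(p,uv,z):
    r=rays(p,uv); c=np.array(p['xyz']); return c+r*((z-c[2])/r[:,2])[:,None]
def cloud(p,d):
    v,u=np.mgrid[:d.shape[0],:d.shape[1]]
    r=rays(p,np.c_[u.ravel(),v.ravel()]); return (np.array(p['xyz'])+r*d.reshape(-1,1)).reshape(*d.shape,3)
def load(f):
    z=np.load(f'pics/{f}.npz'); return z,z['im'],z['d']
E
python3 - <<'E'
from h import *
for n in ['scene','side']:
    p,im,d=snap(n,n); print(n,p['xyz'],np.round(p['orientation'],3).tolist(),(d>0).mean())
a=np.vstack([cv2.imread('pics/scene.png'),cv2.imread('pics/side.png')])
s=read_state();print(s['position'],s['tcp_rot'],s['time_s'],s['opening'])
E
```

```text
scene [-0.18824282  0.18557376  0.86898821] [[-0.517, 0.607, -0.604], [-0.856, -0.377, 0.354], [-0.013, 0.7, 0.714]] 0.9960988362630209
side [ 0.31744743 -0.98115576  0.73525478] [[0.981, 0.137, -0.139], [-0.194, 0.625, -0.756], [-0.017, 0.769, 0.64]] 0.9959055582682291
[ 0.26993344 -0.56302441  0.24665603] [[ 9.01826531e-01  4.32097969e-01 -5.03050052e-04]
 [ 4.32098098e-01 -9.01824561e-01  1.92254623e-03]
 [ 3.77065431e-04 -1.95117017e-03 -9.99998025e-01]] 0.1 1.0015344219099587
```

View pics/scene.png

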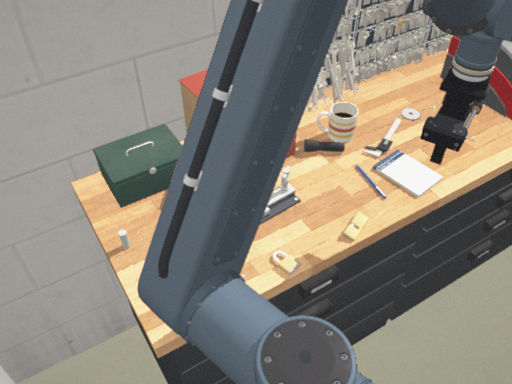

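View pics/side.png

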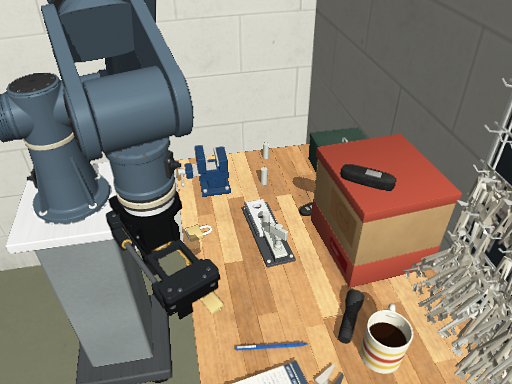

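The side view shows the fixture at about (268,232), loose pins at (265,150) and (264,175), a blue vise at (213,170), the padlock at (200,231) and a tall box on the far side. I'll enlarge it.

Run:
```python
from h import *
p,im,d=load('side')
c=im[130:280,170:340,::-1]; cv2.imwrite('pics/c1.png',cv2.resize(c,None,fx=4,fy=4,interpolation=cv2.INTER_CUBIC)[:600,:680])
X=cloud(p,d)
for u,v in [(265,145),(264,170),(268,232),(213,150),(200,231),(308,210),(400,165),(340,145),(350,320),(250,260)]: print(u,v,np.round(X[v,u],3))
```

```text
265 145 [0.561 0.062 0.049]
264 170 [ 0.531 -0.059  0.049]
268 232 [ 0.491 -0.277  0.029]
213 150 [ 0.448  0.541 -0.259]
200 231 [ 0.335 -0.223  0.013]
308 210 [ 0.614 -0.204  0.012]
400 165 [ 0.759 -0.331  0.219]
340 145 [ 0.665 -0.229  0.217]
350 320 [ 0.592 -0.546  0.026]
250 260 [ 0.437 -0.328 -0.   ]
```

View pics/c1.png

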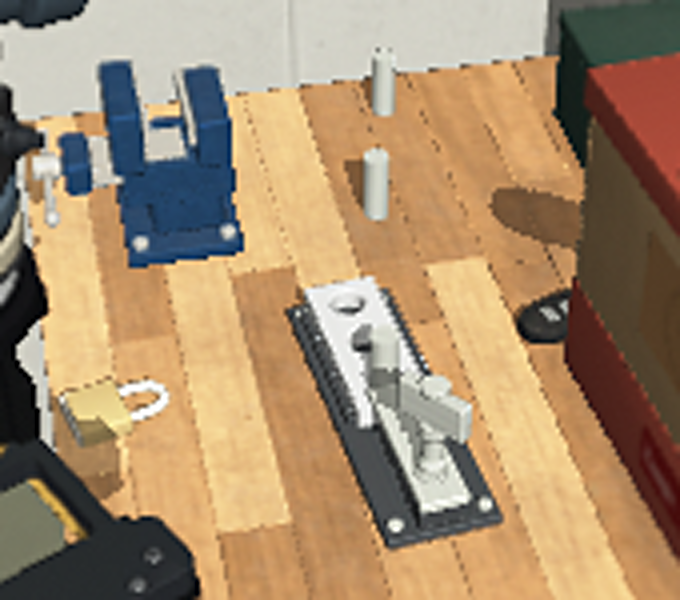

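The crop shows well_3 at (348,302), the pin tops at (383,50) and (375,152), the base plate corners at (289,312), (392,547) and (502,518), the thumbscrew boss at (435,383) and the key fob by the box at (545,320).

Run:
```python
from h import *
p,im,d=load('side')
f=lambda u,v,z: np.round(atz(p,[[170+u/4-.4,130+v/4-.4]],z)[0],4)
for n,u,v,z in [('far pin top',383,51,.05),('near pin top',375,153,.05),('near pin base',375,214,.0),('far pin base',384,112,0),('well3',348,302,.022),('cFL',289,312,.008),('cNL',392,545,.008),('cNR',502,518,.008),('boss',435,383,.097),('pin c top',381,335,.058),('carr FL',305,291,.022),('carr FR',374,279,.022),('wing end far top',380,378,.093),('wing near end top',462,410,.093)]: print(n,f(u,v,z))
X=cloud(p,d)
m=(X[...,2]>.1)&(X[...,0]>.4)&(X[...,0]<1)&(X[...,1]>-.6)&(X[...,1]<.3)
import collections
H=collections.Counter(map(tuple,np.round(X[m][:,:2]/.04).astype(int)))
for k in sorted(H):
  if H[k]>8 and k[0]<20: print((round(k[0]*.04,2),round(k[1]*.04,2)),end=' ')
p2=np.load('pics/scene.npz')
m=(X[...,2]>.03)&(X[...,0]>.28)&(X[...,0]<.46)&(X[...,1]>-.1)&(X[...,1]<.3); print('vise',X[m].min(0),X[m].max(0))
```

```text
far pin top [0.5654 0.075  0.05  ]
near pin top [ 0.531  -0.0505  0.05  ]
near pin base [ 0.5304 -0.0541  0.    ]
far pin base [0.565  0.0679 0.    ]
well3 [ 0.487  -0.1678  0.022 ]
cFL [ 0.4508 -0.1534  0.008 ]
cNL [ 0.4709 -0.3613  0.008 ]
cNR [ 0.5365 -0.3547  0.008 ]
boss [ 0.5012 -0.3293  0.097 ]
pin c top [ 0.4913 -0.2425  0.058 ]
carr FL [ 0.4621 -0.1513  0.022 ]
carr FR [ 0.5082 -0.149   0.022 ]
wing end far top [ 0.4739 -0.315   0.093 ]
wing near end top [ 0.5113 -0.3487  0.093 ]
(np.float64(0.4), np.float64(-0.08)) (np.float64(0.4), np.float64(-0.04)) (np.float64(0.4), np.float64(0.0)) (np.float64(0.44), np.float64(-0.08)) (np.float64(0.44), np.float64(-0.04)) (np.float64(0.44), np.float64(0.0)) (np.float64(0.6), np.float64(-0.36)) (np.float64(0.6), np.float64(-0.32)) (np.float64(0.6), np.float64(-0.28)) (np.float64(0.6), np.float64(-0.24)) (np.float64(0.64), np.float64(-0.44)) (np.float64(0.64), np.float64(-0.4)) (np.float64(0.64), np.float64(-0.36)) (np.float64(0.64), np.float64(-0.32)) (np.float64(0.64), np.float64(-0.28)) (np.float64(0.64), np.float64(-0.24)) (np.float6
[... 349 characters left out ...]
 np.float64(-0.4)) (np.float64(0.72), np.float64(-0.36)) (np.float64(0.72), np.float64(-0.32)) (np.float64(0.72), np.float64(-0.28)) (np.float64(0.72), np.float64(-0.24)) (np.float64(0.72), np.float64(-0.2)) (np.float64(0.76), np.float64(-0.6)) (np.float64(0.76), np.float64(-0.56)) (np.float64(0.76), np.float64(-0.52)) (np.float64(0.76), np.float64(-0.44)) (np.float64(0.76), np.float64(-0.4)) (np.float64(0.76), np.float64(-0.36)) (np.float64(0.76), np.float64(-0.32)) (np.float64(0.76), np.float64(-0.28)) (np.float64(0.76), np.float64(-0.24)) (np.float64(0.76), np.float64(-0.2)) (np.float64(0.76), np.float64(-0.04)) vise [ 0.29944612 -0.09945556  0.03032573] [0.4316138  0.00213883 0.12210294]
```

Run:
```python
from h import *
p,im,d=load('side')
X=cloud(p,d)
for a,b in [(.05,.15),(.15,.235)]:
  for y in np.arange(-.46,-.14,.02):
    m=(X[...,2]>a)&(X[...,2]<b)&(X[...,0]>.54)&(abs(X[...,1]-y)<.01)
    if m.sum()>3: print(a,round(y,2),np.round(np.percentile(X[m][:,0],[0,2,10]),3),m.sum())
# gripper extent in world
m=(X[...,0]>.15)&(X[...,0]<.45)&(X[...,1]<-.42)&(X[...,1]>-.75)&(X[...,2]>.2)
s=read_state();q=(X[m]-s['position'])@np.array(s['tcp_rot'])
for z0 in np.arange(-.2,.05,.03):
  k=abs(q[:,2]-z0)<.015
  if k.sum(): print('tool z',round(z0,2),np.round(np.percentile(q[k],[1,99],axis=0)[:,:2],3).tolist(),k.sum())
print(s['time_s'])
```

```text
0.05 -0.46 [0.627 0.628 0.631] 534
0.05 -0.44 [0.625 0.627 0.659] 2595
0.05 -0.42 [0.624 0.625 0.626] 347
0.05 -0.4 [0.624 0.624 0.625] 181
0.05 -0.38 [0.623 0.623 0.624] 172
0.05 -0.36 [0.621 0.622 0.622] 171
0.05 -0.34 [0.62  0.62  0.621] 154
0.05 -0.32 [0.619 0.619 0.62 ] 148
0.05 -0.3 [0.618 0.618 0.619] 137
0.05 -0.28 [0.616 0.617 0.617] 140
0.05 -0.26 [0.615 0.615 0.615] 132
0.05 -0.24 [0.613 0.614 0.614] 126
0.05 -0.22 [0.614 0.614 0.614] 13
0.15 -0.46 [0.625 0.626 0.631] 623
0.15 -0.44 [0.623 0.626 0.648] 2511
0.15 -0.42 [0.622 0.624 0.627] 1017
0.15 -0.4 [0.623 0.623 0.627] 989
0.15 -0.38 [0.62  0.622 0.624] 767
0.15 -0.36 [0.619 0.62  0.623] 631
0.15 -0.34 [0.618 0.619 0.621] 571
0.15 -0.32 [0.616 0.617 0.62 ] 589
0.15 -0.3 [0.614 0.616 0.619] 695
0.15 -0.28 [0.614 0.615 0.618] 700
0.15 -0.26 [0.612 0.613 0.617] 663
0.15 -0.24 [0.61  0.612 0.615] 626
0.15 -0.22 [0.611 0.614 0.644] 373
0.15 -0.2 [0.852 0.852 0.853] 89
0.15 -0.18 [0.852 0.853 0.853] 89
0.15 -0.16 [0.852 0.853 0.854] 86
tool z -0.2 [[-0.036, -0.005], [0.03, 0.035]] 1380
tool z -0.17 [[-0.036, -0.004], [0.027, 0.035]] 985
tool z -0.14 [[-0.039, -0.047], [0.034, 0.037]] 979
tool z -0.11 [[-0.025, -0.02], [0.024, 0.018]] 713
tool z -0.08 [[-0.039, -0.087], [0.034, 0.095]] 3241
tool z -0.05 [[-0.039, -0.082], [0.033, 0.088]] 900
tool z -0.02 [[-0.013, -0.055], [-0.008, -0.043]] 27
tool z 0.01 [[-0.012, -0.046], [0.009, 0.054]] 182
tool z 0.04 [[-0.01, -0.044], [0.0, 0.052]] 7
0.1
```

>>> apply_moves(rows=[{"x":455,"y":-348,"z":40},{"x":455,"y":-348,"z":40},{"x":455,"y":-348,"z":40},{"x":455,"y":-348,"z":40},{"x":455,"y":-348,"z":40},{"x":455,"y":-348,"z":40},{"x":455,"y":-348,"z":40},{"x":455,"y":-348,"z":40},{"x":455,"y":-348,"z":40},{"x":455,"y":-348,"z":40}])

```text
validation failed for argument at $.ro...
```

>>> apply_moves(rows=[{"x":0},{"x":0}])

```text
validation failed for argument at $.ro...
```

Run:
```python
from h import *
s=read_state();p,im,d=snap('wrist','w1');print(np.round(s['position'],4),np.round(s['tcp_rot'],3).tolist(),s['joint_positions'],s['time_s'],s['force'])
X=cloud(p,d);print(p['xyz'],np.round(p['orientation'],3).tolist())
```

```text
[ 0.2699 -0.563   0.2467] [[0.902, 0.432, -0.001], [0.432, -0.902, 0.002], [0.0, -0.002, -1.0]] [-7.46260991e+01  3.02749445e+01  8.21489410e+01  1.52665021e-03
  6.76899680e+01 -1.02274876e+01] 0.1 [-0.16552716 -0.41052857 -1.20807823]
[ 0.33071188 -0.53463786  0.38317206] [[0.432, 0.873, 0.226], [-0.902, 0.419, 0.106], [-0.002, -0.25, 0.968]]
```

View pics/w1.png

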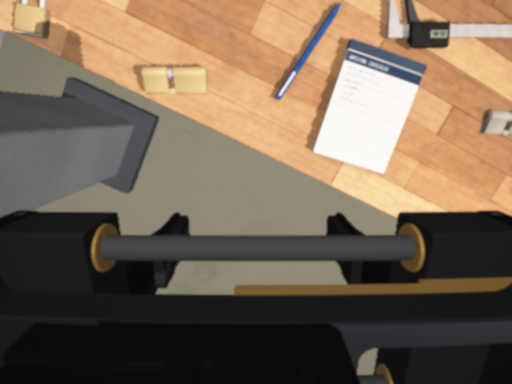

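The wrist view shows the notepad, padlock and cylinder. The arm has not moved: the move calls were refused, so I'll send every field in each row.

>>> apply_moves(rows=[{"x":455,"y":-348,"z":40,"rx":0,"ry":0,"rz":0,"claw":0},{"x":455,"y":-348,"z":40,"rx":0,"ry":0,"rz":0,"claw":0},{"x":455,"y":-348,"z":40,"rx":0,"ry":0,"rz":0,"claw":0},{"x":455,"y":-348,"z":40,"rx":0,"ry":0,"rz":0,"claw":0},{"x":455,"y":-348,"z":40,"rx":0,"ry":0,"rz":0,"claw":0},{"x":455,"y":-348,"z":40,"rx":0,"ry":0,"rz":0,"claw":0},{"x":455,"y":-348,"z":40,"rx":0,"ry":0,"rz":0,"claw":0},{"x":455,"y":-348,"z":40,"rx":0,"ry":0,"rz":0,"claw":0},{"x":455,"y":-348,"z":40,"rx":0,"ry":0,"rz":0,"claw":0},{"x":455,"y":-348,"z":40,"rx":0,"ry":0,"rz":0,"claw":0}])

```text
time_s: 1.4
position: [0.5308, -0.0497, 0.2071]
tcp_rot: [[0.9, 0.437, -0.0], [0.437, -0.9, 0.001], [-0.0, -0.001, -1.0]]
force: [0.4, -0.2, 0.2]
opening: 1.001
grasp_force: 0.0
```

Run:
```python
from h import *
s=read_state();p,im,d=snap('wrist','w2');print(np.round(s['position'],4),s['joint_positions'],s['time_s'])
ps,ims,ds=snap('scene','s2')
a=np.hstack([cv2.imread('pics/w2.png'),cv2.imread('pics/s2.png')]);cv2.imwrite('pics/a2.png',cv2.resize(a,(800,300),interpolation=cv2.INTER_AREA))
```

```text
[ 0.5308 -0.0497  0.2071] [-1.73809431e+01  2.63186877e+01  9.76977762e+01  3.72864045e-02
  5.60213144e+01  4.66931943e+01] 1.4
```

View pics/a2.png

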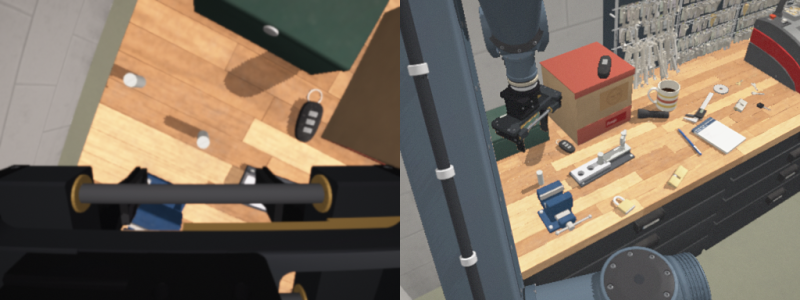

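The wrist half shows both pins, tops near (204,143) and (137,80), with the fob at (310,120). The scene half shows the fixture unobstructed at (603,167). I'll fit the tops using depth.

```bash
cat >> h.py <<'E'
def tops(f,zlo,zhi,box,minpts=8):
    p,im,d=load(f); X=cloud(p,d)
    m=((X[...,2]>zlo)&(X[...,2]<zhi)&(X[...,0]>box[0])&(X[...,0]<box[1])&(X[...,1]>box[2])&(X[...,1]<box[3])).astype(np.uint8)
    n,l,st,c=cv2.connectedComponentsWithStats(m)
    for i in range(1,n):
        if st[i,4]>=minpts:
            q=X[l==i]; print(f,'px',np.round(c[i],1),st[i,4],'mid',np.round((np.percentile(q,2,axis=0)+np.percentile(q,98,axis=0))/2,4),'mean',np.round(q.mean(0),4),'ext',np.round(np.ptp(q[:,:2],axis=0),4))
E
python3 - <<'E'
from h import *
B=(.44,.62,-.13,.14)
for f in ['w2','s2','side']: tops(f,.047,.054,B)
print('c'); 
for f in ['s2','side']: tops(f,.055,.061,(.44,.56,-.28,-.2)); tops(f,.095,.101,(.44,.56,-.4,-.27),3)
p,im,d=load('s2')
X=cloud(p,d)
# carrier top plane points -> min area rect
for f in ['s2','side']:
  p,im,d=load(f); X=cloud(p,d)
  m=(abs(X[...,2]-.022)<.003)&(X[...,0]>.42)&(X[...,0]<.58)&(X[...,1]>-.40)&(X[...,1]<-.12)
  print(f,'carr',m.sum(),cv2.minAreaRect((X[m][:,:2]*1000).astype(np.float32)))
  m=(abs(X[...,2]-.080)<.018)&(X[...,0]>.42)&(X[...,0]<.58)&(X[...,1]>-.40)&(X[...,1]<-.27)
  print('wing',m.sum(),cv2.minAreaRect((X[m][:,:2]*1000).astype(np.float32)))
E
python3 - <<'E'
import sys;sys.path.insert(0,'.')
import os;os.chdir('.')
from h import *
p,im,d=load('s2')
cv2.imwrite('pics/c3.png',cv2.resize(im[150:250,200:320,::-1],None,fx=6,fy=6,interpolation=cv2.INTER_CUBIC))
E
```

```text
w2 px [166.6 102.1] 237 mid [0.565  0.0712 0.0492] mean [0.5651 0.071  0.0493] ext [0.0165 0.0182]
w2 px [259.7 182.2] 205 mid [ 0.5308 -0.0527  0.0493] mean [ 0.5309 -0.0526  0.0494] ext [0.0177 0.0175]
s2 px [178.5 220.7] 30 mid [ 0.5289 -0.052   0.049 ] mean [ 0.5288 -0.0524  0.0488] ext [0.0178 0.0164]
side px [265.4 143.4] 17 mid [0.5649 0.0699 0.0493] mean [0.5646 0.0707 0.049 ] ext [0.0163 0.0206]
side px [263.7 168.8] 21 mid [ 0.5303 -0.0535  0.0491] mean [ 0.5313 -0.0537  0.0491] ext [0.015 0.022]
c
s2 px [256.7 197.3] 28 mid [ 0.4896 -0.2413  0.0576] mean [ 0.4911 -0.2413  0.0569] ext [0.0174 0.0151]
s2 px [284.9 169.8] 11 mid [ 0.4994 -0.3281  0.097 ] mean [ 0.5009 -0.3272  0.0965] ext [0.0125 0.0152]
s2 px [288.  170.7] 3 mid [ 0.4946 -0.3318  0.0968] mean [ 0.4943 -0.3316  0.0967] ext [0.0022 0.0075]
side px [265.6 213.4] 30 mid [ 0.4929 -0.2423  0.0575] mean [ 0.4931 -0.2422  0.0572] ext [0.0172 0.0145]
side px [278.5 225.9] 30 mid [ 0.5013 -0.3304  0.0966] mean [ 0.5012 -0.3302  0.0963] ext [0.0163 0.0149]
s2 carr 445 ((493.4307556152344, -248.4520263671875), (49.05814743041992, 208.18775939941406), 6.691621780395508)
wing 114 ((499.2120361328125, -328.942626953125), (14.885135650634766, 48.32810592651367), 44.51670837402344)
side carr 356 ((494.0667419433594, -250.10520935058594), (46.655765533447266, 210.24803161621094), 5.461418151855469)
wing 223 ((500.7134094238281, -330.1214599609375), (15.787079811096191, 47.35515594482422), 46.69404983520508)
```

View pics/c3.png

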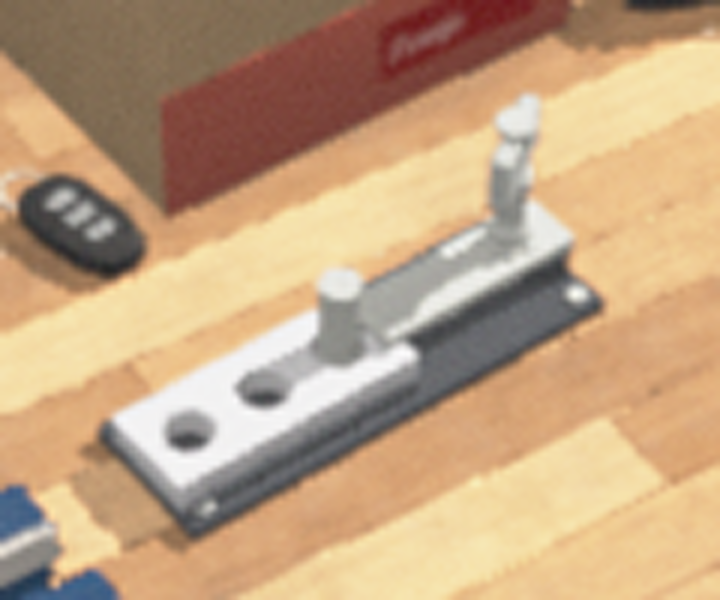

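The scene crop shows the two empty wells at crop (188,431) and (264,389). The pin and fixture estimates from the cameras agree to about 2 mm, so I'm picking up the near pin.

>>> apply_moves(rows=[{"x":-1,"y":3,"z":50,"rx":0,"ry":0,"rz":0,"claw":0},{"x":-1,"y":3,"z":100,"rx":0,"ry":0,"rz":0,"claw":0},{"x":-1,"y":3,"z":140,"rx":0,"ry":0,"rz":0,"claw":0},{"x":-1,"y":3,"z":163,"rx":0,"ry":0,"rz":0,"claw":0},{"x":-1,"y":3,"z":163,"rx":0,"ry":0,"rz":0,"claw":60},{"x":-1,"y":3,"z":163,"rx":0,"ry":0,"rz":0,"claw":150},{"x":-1,"y":3,"z":163,"rx":0,"ry":0,"rz":0,"claw":255},{"x":-1,"y":3,"z":163,"rx":0,"ry":0,"rz":0,"claw":255},{"x":-1,"y":3,"z":163,"rx":0,"ry":0,"rz":0,"claw":255},{"x":-1,"y":3,"z":163,"rx":0,"ry":0,"rz":0,"claw":255}])

```text
time_s: 2.75
position: [0.5305, -0.0562, 0.0448]
tcp_rot: [[0.902, 0.432, 0.0], [0.432, -0.902, -0.0], [0.0, 0.0, -1.0]]
force: [-0.2, -0.1, -0.4]
opening: 0.398
grasp_force: 0.0
```

>>> apply_moves(rows=[{"x":0,"y":-3,"z":0,"rx":0,"ry":0,"rz":0,"claw":255},{"x":0,"y":-3,"z":0,"rx":0,"ry":0,"rz":0,"claw":255},{"x":0,"y":-3,"z":0,"rx":0,"ry":0,"rz":0,"claw":255},{"x":0,"y":-3,"z":0,"rx":0,"ry":0,"rz":0,"claw":255},{"x":0,"y":-3,"z":0,"rx":0,"ry":0,"rz":0,"claw":255}])

```text
time_s: 3.38
position: [0.529, -0.0536, 0.0445]
tcp_rot: [[0.902, 0.432, -0.0], [0.432, -0.902, 0.0], [-0.0, -0.0, -1.0]]
force: [-0.0, 0.2, 0.7]
opening: 0.196
grasp_force: 30.0
```

>>> apply_moves(rows=[{"x":0,"y":0,"z":-35,"rx":0,"ry":0,"rz":0,"claw":255},{"x":0,"y":0,"z":-70,"rx":0,"ry":0,"rz":0,"claw":255},{"x":-25,"y":30,"z":-70,"rx":0,"ry":0,"rz":-1.65,"claw":255},{"x":-50,"y":60,"z":-70,"rx":0,"ry":0,"rz":-3.3,"claw":255},{"x":-75,"y":90,"z":-70,"rx":0,"ry":0,"rz":-5,"claw":255},{"x":-101,"y":121,"z":-70,"rx":0,"ry":0,"rz":-6.7,"claw":255},{"x":-101,"y":121,"z":-70,"rx":0,"ry":0,"rz":-8.4,"claw":255},{"x":-101,"y":121,"z":-70,"rx":0,"ry":0,"rz":-10,"claw":255},{"x":-101,"y":121,"z":-70,"rx":0,"ry":0,"rz":-11.65,"claw":255},{"x":-101,"y":121,"z":-70,"rx":0,"ry":0,"rz":-11.65,"claw":255}])

```text
time_s: 4.62
position: [0.4903, -0.2066, 0.1144]
tcp_rot: [[-0.094, 0.996, -0.0], [0.996, 0.094, -0.0], [-0.0, -0.0, -1.0]]
force: [-1.1, 0.4, -1.4]
opening: 0.19
grasp_force: 30.0
```

>>> apply_moves(rows=[{"x":0,"y":0,"z":25,"rx":0,"ry":0,"rz":0,"claw":255},{"x":0,"y":0,"z":35,"rx":0,"ry":0,"rz":0,"claw":255},{"x":0,"y":0,"z":35,"rx":0,"ry":0,"rz":0,"claw":255}])

```text
time_s: 5.0
position: [0.4899, -0.206, 0.0788]
tcp_rot: [[-0.095, 0.996, -0.002], [0.996, 0.095, 0.001], [0.001, -0.002, -1.0]]
force: [-0.2, -0.2, -1.7]
opening: 0.198
grasp_force: 30.0
```

Run:
```python
from h import *
s=read_state();print(np.round(s['position'],4),np.round(s['tcp_rot'],3).tolist(),s['joint_positions'][5],s['time_s'])
for n in ['side','scene','wrist']: snap(n,n+'3')
a=cv2.imread('pics/side3.png')[180:250,225:310];b=cv2.imread('pics/scene3.png')[170:240,205:290]
a,b=[cv2.resize(x,(400,329),interpolation=cv2.INTER_CUBIC) for x in(a,b)]
cv2.imwrite('pics/a3.png',np.vstack([np.hstack([a,b]),cv2.resize(cv2.imread('pics/wrist3.png'),(800,600))[130:400]]))
```

```text
[ 0.4899 -0.206   0.0788] [[-0.095, 0.996, -0.002], [0.996, 0.095, 0.001], [0.001, -0.002, -1.0]] -40.2983759661894 5.0
```

View pics/a3.png

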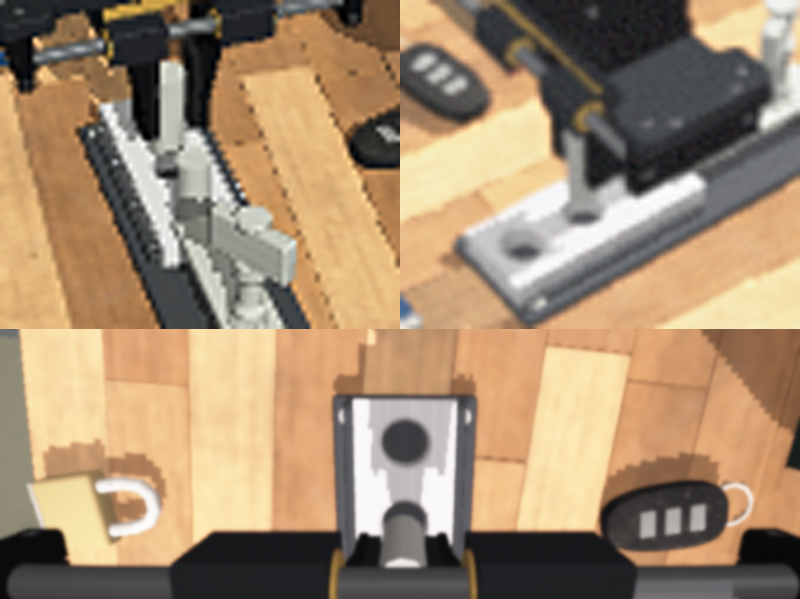

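The wrist view shows the held pin coming down over well_2, with well_3 clear at (406,442) in the composite, which is raw pixel (259.7,155.3). Both outside views agree that the pin is over the well.

Run:
```python
from h import *
p,im,d=load('wrist3')
print('well3',atz(p,[[259.7,155.3]],.022), 'base corners far', atz(p,[[334/1.5625,196/1.5625],[475/1.5625,196/1.5625]],.008))
X=cloud(p,d)
m=(X[...,2]>.065)&(X[...,2]<.09)&(abs(X[...,0]-.49)<.012)&(abs(X[...,1]+.2)<.02)
v,u=np.where(m);print(m.sum(),u.min(),u.max(),v.min(),v.max(),np.round(np.percentile(X[m],[1,50,99],axis=0),4).tolist())
m=(X[...,2]>.035)&(X[...,2]<.078)&(abs(X[...,0]-.49)<.02)&(abs(X[...,1]+.2)<.02)
q=X[m]
for z0 in (.045,.055,.065,.075):
  k=abs(q[:,2]-z0)<.005
  if k.sum()>5: print(z0,k.sum(),np.round(np.percentile(q[k],[2,98],axis=0),4)[:,:2].tolist())
for f in ['side3','scene3']:
  p,im,d=load(f);X=cloud(p,d)
  m=(X[...,2]>.036)&(X[...,2]<.07)&(abs(X[...,0]-.49)<.013)&(abs(X[...,1]+.205)<.02);q=X[m]
  print(f,m.sum(),np.round(np.percentile(q,[2,50,98],axis=0),4).tolist())
  tops(f,.055,.061,(.44,.56,-.28,-.22));
```

```text
well3 [[ 0.48731824 -0.16473376  0.022     ]] base corners far [[ 0.45161651 -0.14770646  0.008     ]
 [ 0.51810918 -0.14133573  0.008     ]]
612 237 282 217 263 [[0.4783, -0.2153, 0.0654], [0.4895, -0.1965, 0.0769], [0.5017, -0.1948, 0.0854]]
0.045 120 [[0.4811, -0.2019], [0.4976, -0.195]]
0.055 231 [[0.4724, -0.2008], [0.505, -0.1949]]
0.065 368 [[0.4721, -0.2006], [0.5056, -0.1948]]
0.075 320 [[0.472, -0.2004], [0.5052, -0.1944]]
side3 91 [[0.4775, -0.2186, 0.0371], [0.4888, -0.2115, 0.0587], [0.5025, -0.2025, 0.0695]]
side3 px [265.6 213.6] 34 mid [ 0.4927 -0.2424  0.0571] mean [ 0.4929 -0.2428  0.0573] ext [0.0164 0.0187]
scene3 55 [[0.4786, -0.2064, 0.0375], [0.4832, -0.1964, 0.0558], [0.5001, -0.1943, 0.0692]]
```

>>> apply_moves(rows=[{"x":1,"y":1,"z":0,"rx":0,"ry":0,"rz":0,"claw":255},{"x":1,"y":1,"z":8,"rx":0,"ry":0,"rz":0,"claw":255},{"x":1,"y":1,"z":14,"rx":0,"ry":0,"rz":0,"claw":255},{"x":1,"y":1,"z":18,"rx":0,"ry":0,"rz":0,"claw":255},{"x":1,"y":1,"z":18,"rx":0,"ry":0,"rz":0,"claw":255}])

```text
time_s: 5.78
position: [0.491, -0.2051, 0.061]
tcp_rot: [[-0.096, 0.995, -0.001], [0.995, 0.096, 0.001], [0.001, -0.001, -1.0]]
force: [0.4, -0.3, -1.2]
opening: 0.198
grasp_force: 30.0
```

>>> apply_moves(rows=[{"x":0,"y":0,"z":4,"rx":0,"ry":0,"rz":0,"claw":255},{"x":0,"y":0,"z":8,"rx":0,"ry":0,"rz":0,"claw":255},{"x":0,"y":0,"z":8,"rx":0,"ry":0,"rz":0,"claw":255}])

```text
time_s: 6.15
position: [0.491, -0.2052, 0.0532]
tcp_rot: [[-0.096, 0.995, -0.001], [0.995, 0.096, 0.0], [0.0, -0.001, -1.0]]
force: [-0.5, 1.4, -1.2]
opening: 0.196
grasp_force: 30.0
```

>>> apply_moves(rows=[{"x":0,"y":0,"z":0,"rx":0,"ry":0,"rz":0,"claw":130},{"x":0,"y":0,"z":0,"rx":0,"ry":0,"rz":0,"claw":80},{"x":0,"y":0,"z":0,"rx":0,"ry":0,"rz":0,"claw":0},{"x":0,"y":0,"z":0,"rx":0,"ry":0,"rz":0,"claw":0},{"x":0,"y":0,"z":-30,"rx":0,"ry":0,"rz":0,"claw":0},{"x":0,"y":0,"z":-80,"rx":0,"ry":0,"rz":0,"claw":0},{"x":20,"y":10,"z":-110,"rx":0,"ry":0,"rz":0,"claw":0},{"x":70,"y":30,"z":-110,"rx":0,"ry":0,"rz":0,"claw":0},{"x":120,"y":50,"z":-110,"rx":0,"ry":0,"rz":0,"claw":0},{"x":170,"y":70,"z":-110,"rx":0,"ry":0,"rz":0,"claw":0}])

```text
time_s: 7.4
position: [0.545, -0.0279, 0.1639]
tcp_rot: [[-0.095, 0.995, 0.001], [0.995, 0.095, -0.0], [-0.0, 0.001, -1.0]]
force: [0.7, -1.2, 0.1]
opening: 0.993
grasp_force: 0.0
```

>>> apply_moves(rows=[{"x":50,"y":15,"z":0,"rx":0,"ry":0,"rz":0,"claw":0},{"x":98,"y":30,"z":0,"rx":0,"ry":0,"rz":0,"claw":0},{"x":98,"y":30,"z":0,"rx":0,"ry":0,"rz":0,"claw":0},{"x":98,"y":30,"z":0,"rx":0,"ry":0,"rz":0,"claw":0}])

```text
time_s: 7.9
position: [0.5648, 0.0709, 0.1634]
tcp_rot: [[-0.097, 0.995, -0.001], [0.995, 0.097, -0.0], [-0.0, -0.001, -1.0]]
force: [0.0, 0.1, -0.0]
opening: 0.998
grasp_force: 0.0
```

Run:
```python
from h import *
s=read_state();print(np.round(s['position'],4),np.round(s['tcp_rot'],3).tolist(),s['time_s'],s['force'],s['opening'])
for n in ['side','scene']: snap(n,n+'4'); tops(n+'4',.054,.062,(.44,.56,-.28,-.13)); tops(n+'4',.045,.054,(.5,.6,0,.13))
```

```text
[0.5648 0.0709 0.1634] [[-0.097, 0.995, -0.001], [0.995, 0.097, -0.0], [-0.0, -0.001, -1.0]] 7.9 [ 0.01282832  0.09974725 -0.0365739 ] 0.9978356075290236
side4 px [260.9 203.4] 31 mid [ 0.4905 -0.2027  0.057 ] mean [ 0.4903 -0.2033  0.0568] ext [0.0151 0.0208]
side4 px [265.7 213.5] 35 mid [ 0.493  -0.2415  0.0568] mean [ 0.4933 -0.2422  0.0567] ext [0.0167 0.0195]
side4 px [265.5 143.7] 22 mid [0.5647 0.0717 0.0482] mean [0.5647 0.0704 0.0481] ext [0.0168 0.0178]
scene4 px [256.5 197.5] 34 mid [ 0.4922 -0.241   0.0564] mean [ 0.4915 -0.2411  0.056 ] ext [0.017  0.0159]
scene4 px [243.2 204.4] 34 mid [ 0.4885 -0.2025  0.0572] mean [ 0.4882 -0.202   0.0566] ext [0.0183 0.0142]
scene4 px [122.2 233. ] 46 mid [0.5633 0.072  0.0479] mean [0.5627 0.0722 0.048 ] ext [0.0176 0.0167]
```

The first pin stands in well_2 with its top at z 0.057. Picking up the second.

>>> apply_moves(rows=[{"x":0,"y":0,"z":50,"rx":0,"ry":0,"rz":0,"claw":0},{"x":0,"y":0,"z":90,"rx":0,"ry":0,"rz":0,"claw":60},{"x":0,"y":0,"z":119,"rx":0,"ry":0,"rz":0,"claw":60},{"x":0,"y":0,"z":119,"rx":0,"ry":0,"rz":0,"claw":150},{"x":0,"y":0,"z":119,"rx":0,"ry":0,"rz":0,"claw":255},{"x":0,"y":0,"z":119,"rx":0,"ry":0,"rz":0,"claw":255},{"x":0,"y":0,"z":119,"rx":0,"ry":0,"rz":0,"claw":255},{"x":0,"y":0,"z":119,"rx":0,"ry":0,"rz":0,"claw":255},{"x":0,"y":0,"z":119,"rx":0,"ry":0,"rz":0,"claw":255},{"x":0,"y":0,"z":119,"rx":0,"ry":0,"rz":0,"claw":255}])

```text
time_s: 9.25
position: [0.5653, 0.0711, 0.0449]
tcp_rot: [[-0.096, 0.995, 0.001], [0.995, 0.096, -0.0], [-0.0, 0.001, -1.0]]
force: [-0.5, 0.1, 2.8]
opening: 0.196
grasp_force: 30.0
```

>>> apply_moves(rows=[{"x":0,"y":0,"z":-40,"rx":0,"ry":0,"rz":0,"claw":255},{"x":0,"y":0,"z":-90,"rx":0,"ry":0,"rz":0,"claw":255},{"x":-25,"y":-10,"z":-125,"rx":0,"ry":0,"rz":0,"claw":255},{"x":-75,"y":-33,"z":-125,"rx":0,"ry":0,"rz":0,"claw":255},{"x":-125,"y":-55,"z":-125,"rx":0,"ry":0,"rz":0,"claw":255},{"x":-175,"y":-77,"z":-125,"rx":0,"ry":0,"rz":0,"claw":255},{"x":-215,"y":-95,"z":-125,"rx":0,"ry":0,"rz":0,"claw":255},{"x":-228,"y":-100.5,"z":-110,"rx":0,"ry":0,"rz":0,"claw":255},{"x":-228,"y":-100.5,"z":-70,"rx":0,"ry":0,"rz":0,"claw":255},{"x":-228,"y":-100.5,"z":-35,"rx":0,"ry":0,"rz":0,"claw":255}])

```text
time_s: 10.5
position: [0.4864, -0.1647, 0.0778]
tcp_rot: [[-0.096, 0.995, -0.001], [0.995, 0.096, 0.001], [0.001, -0.001, -1.0]]
force: [0.1, -0.1, -1.9]
opening: 0.199
grasp_force: 30.0
```

>>> apply_moves(rows=[{"x":0,"y":0,"z":0,"rx":0,"ry":0,"rz":0,"claw":255},{"x":0,"y":0,"z":0,"rx":0,"ry":0,"rz":0,"claw":255}])

```text
time_s: 10.75
position: [0.4873, -0.165, 0.0798]
tcp_rot: [[-0.097, 0.995, 0.0], [0.995, 0.097, 0.0], [0.0, 0.0, -1.0]]
force: [0.5, 0.6, -0.5]
opening: 0.197
grasp_force: 30.0
```

Run:
```python
from h import *
s=read_state();print(np.round(s['position'],4),s['time_s'],s['opening'])
p,im,d=snap('wrist','w5');X=cloud(p,d)
for z0 in (.045,.055,.065):
  m=(abs(X[...,2]-z0)<.005)&(abs(X[...,0]-.487)<.012)&(abs(X[...,1]+.16)<.02);q=X[m]
  if len(q)>5: print(z0,len(q),np.round(np.percentile(q,[2,98],axis=0),4)[:,:2].tolist())
m=(abs(X[...,2]-.022)<.003)&(abs(X[...,0]-.487)<.03)&(X[...,1]>-.17)&(X[...,1]<-.12)
print(np.round(np.percentile(X[m],[1,99],axis=0),4).tolist())
cv2.imwrite('pics/w5c.png',cv2.resize(im[150:260,190:330,::-1],None,fx=5,fy=5,interpolation=cv2.INTER_CUBIC))
```

```text
[ 0.4873 -0.165   0.0798] 10.75 0.19712557290764182
0.045 120 [[0.478, -0.1635], [0.4942, -0.156]]
0.055 183 [[0.4761, -0.1628], [0.4984, -0.1551]]
0.065 266 [[0.4755, -0.1625], [0.4988, -0.1545]]
[[0.4631, -0.1691, 0.0195], [0.5088, -0.1452, 0.0228]]
```

View pics/w5c.png

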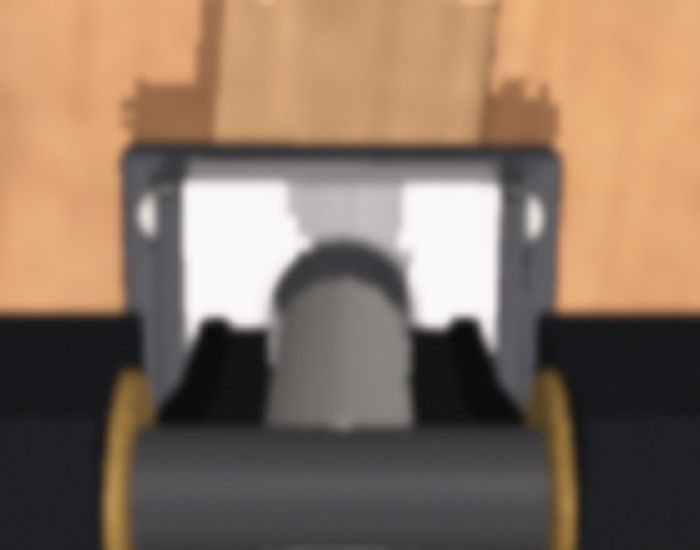

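The crop shows the pin centred in the well rim, at column 343 against 342. Lowering.

>>> apply_moves(rows=[{"x":0,"y":0,"z":8,"rx":0,"ry":0,"rz":0,"claw":255},{"x":0,"y":0,"z":14,"rx":0,"ry":0,"rz":0,"claw":255},{"x":0,"y":0,"z":19,"rx":0,"ry":0,"rz":0,"claw":255},{"x":0,"y":0,"z":19,"rx":0,"ry":0,"rz":0,"claw":255}])

```text
time_s: 11.3
position: [0.4866, -0.1654, 0.0602]
tcp_rot: [[-0.096, 0.995, -0.001], [0.995, 0.096, 0.0], [0.001, -0.001, -1.0]]
force: [-0.7, 0.4, -1.0]
opening: 0.201
grasp_force: 30.0
```

>>> apply_moves(rows=[{"x":0,"y":0,"z":4,"rx":0,"ry":0,"rz":0,"claw":255},{"x":0,"y":0,"z":7,"rx":0,"ry":0,"rz":0,"claw":255},{"x":0,"y":0,"z":7,"rx":0,"ry":0,"rz":0,"claw":255},{"x":0,"y":0,"z":7,"rx":0,"ry":0,"rz":0,"claw":130},{"x":0,"y":0,"z":7,"rx":0,"ry":0,"rz":0,"claw":80},{"x":0,"y":0,"z":7,"rx":0,"ry":0,"rz":0,"claw":0},{"x":0,"y":0,"z":7,"rx":0,"ry":0,"rz":0,"claw":0},{"x":0,"y":0,"z":-25,"rx":0,"ry":0,"rz":0,"claw":0},{"x":0,"y":0,"z":-65,"rx":0,"ry":0,"rz":0,"claw":0},{"x":0,"y":0,"z":-100,"rx":0,"ry":0,"rz":0,"claw":0}])

```text
time_s: 12.55
position: [0.4869, -0.1655, 0.1618]
tcp_rot: [[-0.096, 0.995, 0.0], [0.995, 0.096, -0.0], [-0.0, 0.0, -1.0]]
force: [-0.2, 1.0, -0.5]
opening: 0.909
grasp_force: 0.0
```

>>> apply_moves(rows=[{"x":-45,"y":0,"z":0,"rx":0,"ry":0,"rz":-1.6,"claw":0},{"x":-90,"y":0,"z":0,"rx":0,"ry":0,"rz":-3.2,"claw":0},{"x":-135,"y":-1,"z":0,"rx":0,"ry":0,"rz":-4.8,"claw":0},{"x":-165,"y":-1,"z":0,"rx":0,"ry":0,"rz":-6.4,"claw":0},{"x":-165,"y":-1,"z":0,"rx":0,"ry":0,"rz":-6.8,"claw":0},{"x":-165,"y":-1,"z":0,"rx":0,"ry":0,"rz":-6.8,"claw":0},{"x":-165,"y":-1,"z":0,"rx":0,"ry":0,"rz":-6.8,"claw":0}])

```text
time_s: 13.42
position: [0.5015, -0.3293, 0.1604]
tcp_rot: [[-0.723, 0.691, -0.0], [0.691, 0.723, 0.001], [0.001, 0.0, -1.0]]
force: [1.2, -0.3, 1.1]
opening: 0.998
grasp_force: 0.0
```

Run:
```python
from h import *
s=read_state();R=np.array(s['tcp_rot']);print(np.round(s['position'],4),np.degrees(np.arctan2(R[1,0],R[0,0])),s['joint_positions'],s['time_s'],s['force'],s['opening'])
for n in ['side','scene','wrist']:
  f=n+'6';p,im,d=snap(n,f);tops(f,.054,.062,(.44,.56,-.28,-.13));tops(f,.0945,.101,(.46,.54,-.37,-.29),4)
  X=cloud(p,d);m=(abs(X[...,2]-.082)<.013)&(abs(X[...,0]-.5)<.035)&(abs(X[...,1]+.33)<.035)
  if m.sum()>20: print('wing',m.sum(),cv2.minAreaRect((X[m][:,:2]*1000).astype(np.float32)))
a=[cv2.resize(cv2.imread(f'pics/{n}6.png')[r:r+90,c:c+120],(400,300),interpolation=cv2.INTER_CUBIC) for n,r,c in(('side',170,215),('scene',140,205))]
cv2.imwrite('pics/a6.png',np.hstack(a))
```

```text
[ 0.5015 -0.3293  0.1604] 136.28268281850154 [-4.39530336e+01  3.45652595e+01  9.02979739e+01  4.64345492e-03
  5.51787607e+01 -9.02383679e+01] 13.425 [ 1.16586494 -0.34219111  1.05246806] 0.9976310205200394
side6 px [278.4 225.8] 31 mid [ 0.5011 -0.3309  0.0964] mean [ 0.5012 -0.33    0.0961] ext [0.0167 0.0167]
wing 159 ((500.538330078125, -331.0987854003906), (13.766532897949219, 45.657623291015625), 45.66108703613281)
scene6 px [256.6 197.4] 35 mid [ 0.4909 -0.2406  0.0565] mean [ 0.4912 -0.2412  0.0565] ext [0.0171 0.0173]
scene6 px [243.  204.5] 35 mid [ 0.4877 -0.2018  0.0565] mean [ 0.4884 -0.2017  0.0564] ext [0.0186 0.0167]
scene6 px [230.5 211.7] 36 mid [ 0.4835 -0.1651  0.0563] mean [ 0.4839 -0.1652  0.0562] ext [0.0183 0.0169]
scene6 px [285.9 170.1] 18 mid [ 0.4988 -0.3294  0.0963] mean [ 0.4994 -0.3291  0.0959] ext [0.0167 0.0144]
wing 91 ((498.4577941894531, -328.3450622558594), (14.390332221984863, 46.461029052734375), 31.982912063598633)
wrist6 px [390.3  48.2] 424 mid [ 0.4858 -0.1657  0.0568] mean [ 0.4856 -0.1661  0.0573] ext [0.0186 0.018 ]
wrist6 px [358.8  84.4] 399 mid [ 0.4899 -0.2029  0.0567] mean [ 0.4897 -0.2029  0.0572] ext [0.0177 0.0177]
wrist6 px [326.2 120.5] 354 mid [ 0.4934 -0.242   0.0571] mean [ 0.4933 -0.2419  0.0573] ext [0.0178 0.0174]
wrist6 px [258.4 209.2] 349 mid [ 0.5013 -0.3293  0.0963] mean [ 0.5012 -0.3292  0.0963] ext [0.0162 0.0162]
wing 507 ((500.38623046875, -329.3819885253906), (14.611312866210938, 44.61149978637695), 33.5462646484375)
```

View pics/a6.png

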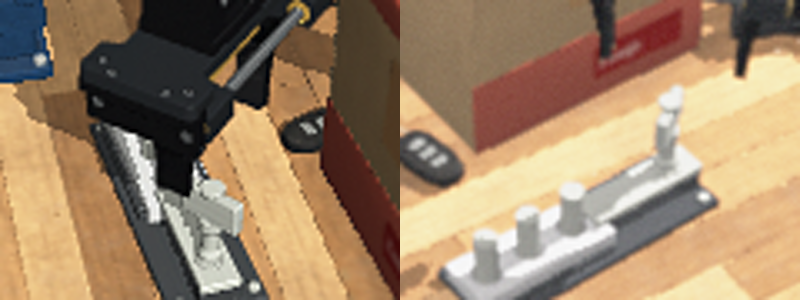

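All three pins stand in the wells. The wrist camera puts the screw axis at (0.5013,-0.3293), right under the TCP. I'll check the wing angle before gripping.

Run:
```python
from h import *
for f in ['wrist6','side']:
  p,im,d=load(f);X=cloud(p,d)
  for lo,hi in((.089,.0945),(.07,.0945)):
    m=(X[...,2]>lo)&(X[...,2]<hi)&(np.hypot(X[...,0]-.5013,X[...,1]+.3295)<.028)
    q=X[m][:,:2]*1000-[501.3,-329.5]; w,V=np.linalg.eigh(np.cov(q.T)); a=np.degrees(np.arctan2(V[1,1],V[0,1]))%180
    r=q@V; print(f,lo,len(q),a,np.round(np.percentile(r,[1,99],axis=0),1).tolist())
p,im,d=load('wrist6');cv2.imwrite('pics/w6c.png',cv2.resize(im[120:260,170:340,::-1],None,fx=4,fy=4,interpolation=cv2.INTER_CUBIC))
```

```text
wrist6 0.089 416 128.554303373775 [[-4.9, -20.8], [4.9, 22.7]]
wrist6 0.07 491 128.62997535546012 [[-5.1, -20.7], [4.9, 22.8]]
side 0.089 53 130.41714676090248 [[-3.4, -22.1], [6.7, 20.9]]
side 0.07 166 130.65624699217784 [[-2.9, -23.5], [6.9, 20.1]]
```

View pics/w6c.png

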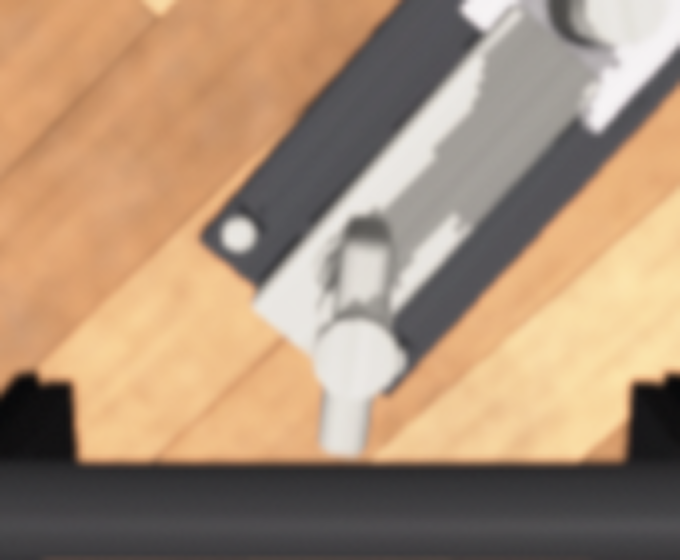

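The crop shows the wing about 8° clockwise of the tool's x axis, and the fit gives 128.6°. I'll align, descend and grip.

>>> apply_moves(rows=[{"x":0,"y":0,"z":20,"rx":0,"ry":0,"rz":1.28,"claw":0},{"x":0,"y":0,"z":50,"rx":0,"ry":0,"rz":1.28,"claw":60},{"x":0,"y":0,"z":74,"rx":0,"ry":0,"rz":1.28,"claw":60},{"x":0,"y":0,"z":74,"rx":0,"ry":0,"rz":1.28,"claw":130},{"x":0,"y":0,"z":74,"rx":0,"ry":0,"rz":1.28,"claw":255},{"x":0,"y":0,"z":74,"rx":0,"ry":0,"rz":1.28,"claw":255},{"x":0,"y":0,"z":74,"rx":0,"ry":0,"rz":1.28,"claw":255},{"x":0,"y":0,"z":74,"rx":0,"ry":0,"rz":1.28,"claw":255},{"x":0,"y":0,"z":74,"rx":0,"ry":0,"rz":1.28,"claw":255},{"x":0,"y":0,"z":74,"rx":0,"ry":0,"rz":1.28,"claw":255}])

```text
time_s: 14.82
position: [0.5025, -0.3294, 0.0869]
tcp_rot: [[-0.624, 0.782, 0.002], [0.782, 0.624, 0.0], [-0.001, 0.002, -1.0]]
force: [3.1, 3.1, 1.3]
opening: 0.176
grasp_force: 29.9
```

```bash
cat > st.py <<'E'
from h import *
s=read_state();R=np.array(s['tcp_rot']);print(np.round(s['position'],4),'psi',round(np.degrees(np.arctan2(R[1,0],R[0,0])),2),'j6',round(s['joint_positions'][5],1),s['time_s'],'F',np.round(s['force'],1),'M',np.round(s['moment'],2),s['opening'],s['grasp_force'])
E
python3 st.py
```

```text
[ 0.5025 -0.3294  0.0869] psi 128.59 j6 -82.6 14.825 F [3.1 3.1 1.3] M [ 0.55 -0.75 -0.03] 0.17608733743996396 29.927121304208413
```

The opening of about 16 mm shows the pads are on the 16 mm boss and not on the 10 mm wing. I'll open a little, go lower and regrip.

>>> apply_moves(rows=[{"x":0,"y":0,"z":0,"rx":0,"ry":0,"rz":0,"claw":140},{"x":0,"y":0,"z":0,"rx":0,"ry":0,"rz":0,"claw":140},{"x":0,"y":0,"z":8,"rx":0,"ry":0,"rz":0,"claw":140},{"x":0,"y":0,"z":16,"rx":0,"ry":0,"rz":0,"claw":140},{"x":0,"y":0,"z":16,"rx":0,"ry":0,"rz":0,"claw":255},{"x":0,"y":0,"z":16,"rx":0,"ry":0,"rz":0,"claw":255},{"x":0,"y":0,"z":16,"rx":0,"ry":0,"rz":0,"claw":255},{"x":0,"y":0,"z":16,"rx":0,"ry":0,"rz":0,"claw":255}])

```text
time_s: 15.82
position: [0.5025, -0.3294, 0.0707]
tcp_rot: [[-0.624, 0.782, 0.002], [0.782, 0.624, 0.0], [-0.001, 0.001, -1.0]]
force: [3.1, 3.0, -1.4]
opening: 0.178
grasp_force: 30.0
```

```bash
python3 st.py
```

```text
[ 0.5025 -0.3294  0.0707] psi 128.59 j6 -82.6 15.825 F [ 3.1  3.  -1.4] M [ 0.46 -0.68 -0.05] 0.177904642829606 29.99997437277443
```

>>> apply_moves(rows=[{"x":0,"y":0,"z":0,"rx":0,"ry":0,"rz":0.5,"claw":255},{"x":0,"y":0,"z":0,"rx":0,"ry":0,"rz":1,"claw":255},{"x":0,"y":0,"z":0,"rx":0,"ry":0,"rz":1.5,"claw":255},{"x":0,"y":0,"z":0,"rx":0,"ry":0,"rz":2,"claw":255},{"x":0,"y":0,"z":0,"rx":0,"ry":0,"rz":2.5,"claw":255},{"x":0,"y":0,"z":0,"rx":0,"ry":0,"rz":3,"claw":255},{"x":0,"y":0,"z":0,"rx":0,"ry":0,"rz":3.5,"claw":255},{"x":0,"y":0,"z":0,"rx":0,"ry":0,"rz":4,"claw":255},{"x":0,"y":0,"z":0,"rx":0,"ry":0,"rz":4,"claw":255}])

```text
time_s: 16.95
position: [0.5023, -0.3295, 0.0707]
tcp_rot: [[-0.253, 0.967, 0.001], [0.967, 0.253, 0.0], [-0.0, 0.001, -1.0]]
force: [3.6, 2.3, -1.0]
opening: 0.172
grasp_force: 30.0
```

```bash
cat >> h.py <<'E'
def wing(f):
  p,im,d=load(f);X=cloud(p,d)
  for lo,hi in((.087,.0945),(.07,.0945)):
    m=(X[...,2]>lo)&(X[...,2]<hi)&(np.hypot(X[...,0]-.5013,X[...,1]+.3295)<.027)
    # keep light grey (steel) pixels
    m&=(im.min(2)>90)
    q=X[m][:,:2]*1000-[501.3,-329.5]
    if len(q)<8: print(f,lo,len(q)); continue
    w,V=np.linalg.eigh(np.cov(q.T)); a=np.degrees(np.arctan2(V[1,1],V[0,1]))%180
    print(f,lo,len(q),round(a,1),np.round(np.percentile(q@V,[1,99],axis=0),1).tolist())
E
python3 st.py
python3 - <<'E'
from h import *
for n in ['wrist','side','scene']: snap(n,n+'7'); wing(n+'7')
E
```

```text
[ 0.5023 -0.3295  0.0707] psi 104.66 j6 -58.6 16.95 F [ 3.6  2.3 -1. ] M [ 0.38 -0.53  0.02] 0.1724081661218855 30.00001265972969
wrist7 0.087 367 127.5 [[-12.1, -7.3], [-2.2, 22.1]]
wrist7 0.07 590 129.0 [[-12.7, -5.4], [-2.8, 22.0]]
side7 0.087 20 73.4 [[-12.9, -22.1], [-4.1, -10.4]]
side7 0.07 63 120.0 [[-2.7, -23.1], [11.0, -5.5]]
scene7 0.087 17 126.0 [[-9.7, 12.4], [-0.1, 24.3]]
scene7 0.07 58 84.5 [[-10.4, -3.8], [16.0, 22.7]]
```

```bash
cat >> h.py <<'E'
def tipang(f,lo=.07,hi=.0945):
  p,im,d=load(f);X=cloud(p,d); q=X[...,:2]*1000-[501.3,-329.3]; r=np.hypot(q[...,0],q[...,1]); a=np.degrees(np.arctan2(q[...,1],q[...,0]))
  m=(X[...,2]>lo)&(X[...,2]<hi)&(im.min(2)>80)
  for r0 in (10,14,18,22):
    k=m&(abs(r-r0)<2); print(f,r0,k.sum(),np.histogram(a[k],bins=np.arange(-180,181,10))[0].tolist())
E
python3 - <<'E'
from h import *
tipang('wrist6'); tipang('wrist7'); tipang('side7')
E
```

```text
wrist6 10 103 [0, 0, 0, 0, 1, 0, 0, 0, 0, 0, 5, 8, 4, 8, 4, 1, 0, 0, 0, 0, 0, 0, 0, 0, 0, 1, 0, 2, 9, 12, 10, 11, 12, 13, 2, 0]
wrist6 14 133 [0, 0, 0, 0, 0, 0, 0, 0, 0, 0, 3, 17, 17, 14, 15, 0, 0, 0, 0, 0, 0, 0, 0, 0, 0, 0, 0, 0, 3, 16, 16, 16, 15, 1, 0, 0]
wrist6 18 122 [0, 0, 0, 0, 0, 0, 0, 0, 0, 0, 0, 14, 16, 16, 7, 0, 0, 0, 0, 0, 0, 0, 0, 0, 0, 0, 0, 0, 0, 14, 21, 21, 13, 0, 0, 0]
wrist6 22 116 [0, 0, 0, 0, 0, 0, 0, 0, 0, 0, 0, 3, 7, 4, 1, 0, 0, 0, 0, 0, 0, 0, 0, 0, 0, 0, 0, 0, 0, 9, 42, 43, 7, 0, 0, 0]
wrist7 10 19 [0, 0, 0, 1, 1, 0, 0, 0, 0, 0, 0, 0, 0, 0, 1, 2, 2, 1, 4, 3, 2, 0, 2, 0, 0, 0, 0, 0, 0, 0, 0, 0, 0, 0, 0, 0]
wrist7 14 3 [0, 0, 0, 0, 0, 0, 0, 0, 0, 0, 0, 0, 1, 0, 0, 0, 0, 0, 0, 0, 0, 0, 0, 0, 0, 0, 1, 0, 0, 0, 1, 0, 0, 0, 0, 0]
wrist7 18 164 [0, 0, 0, 0, 0, 0, 0, 0, 0, 0, 0, 0, 0, 0, 0, 0, 0, 0, 0, 0, 0, 0, 0, 0, 0, 0, 6, 50, 52, 49, 7, 0, 0, 0, 0, 0]
wrist7 22 411 [0, 0, 0, 0, 0, 0, 0, 0, 0, 0, 0, 0, 0, 0, 0, 0, 0, 0, 0, 0, 0, 0, 0, 0, 0, 0, 0, 118, 172, 121, 0, 0, 0, 0, 0, 0]
side7 10 5 [0, 0, 0, 0, 0, 0, 0, 5, 0, 0, 0, 0, 0, 0, 0, 0, 0, 0, 0, 0, 0, 0, 0, 0, 0, 0, 0, 0, 0, 0, 0, 0, 0, 0, 0, 0]
side7 14 13 [0, 0, 0, 0, 0, 0, 1, 0, 7, 2, 1, 1, 0, 0, 1, 0, 0, 0, 0, 0, 0, 0, 0, 0, 0, 0, 0, 0, 0, 0, 0, 0, 0, 0, 0, 0]
side7 18 14 [0, 0, 0, 0, 0, 0, 0, 0, 7, 2, 2, 3, 0, 0, 0, 0, 0, 0, 0, 0, 0, 0, 0, 0, 0, 0, 0, 0, 0, 0, 0, 0, 0, 0, 0, 0]
side7 22 30 [0, 0, 0, 0, 0, 0, 0, 0, 1, 15, 12, 2, 0, 0, 0, 0, 0, 0, 0, 0, 0, 0, 0, 0, 0, 0, 0, 0, 0, 0, 0, 0, 0, 0, 0, 0]
```

The wing followed the tool without slipping: its visible end is centred at about 105° and the tool is at 104.7°. Continuing to the stop.

>>> apply_moves(rows=[{"x":0,"y":0,"z":0,"rx":0,"ry":0,"rz":0.4,"claw":255},{"x":0,"y":0,"z":0,"rx":0,"ry":0,"rz":0.8,"claw":255},{"x":0,"y":0,"z":0,"rx":0,"ry":0,"rz":1.1,"claw":255},{"x":0,"y":0,"z":0,"rx":0,"ry":0,"rz":1.3,"claw":255},{"x":0,"y":0,"z":0,"rx":0,"ry":0,"rz":1.3,"claw":255}])

```text
time_s: 17.73
position: [0.5021, -0.3296, 0.0707]
tcp_rot: [[-0.119, 0.993, 0.001], [0.993, 0.119, 0.0], [0.0, 0.001, -1.0]]
force: [3.2, 2.7, -0.7]
opening: 0.18
grasp_force: 30.0
```

```bash
python3 st.py
```

```text
[ 0.5021 -0.3296  0.0707] psi 96.82 j6 -50.8 17.725 F [ 3.2  2.7 -0.7] M [ 0.51 -0.74  0.08] 0.1796729780650515 29.99998623294232
```

>>> apply_moves(rows=[{"x":0,"y":0,"z":0,"rx":0,"ry":0,"rz":0.15,"claw":255},{"x":0,"y":0,"z":0,"rx":0,"ry":0,"rz":0.3,"claw":255},{"x":0,"y":0,"z":0,"rx":0,"ry":0,"rz":0.4,"claw":255},{"x":0,"y":0,"z":0,"rx":0,"ry":0,"rz":0.4,"claw":255}])

```text
time_s: 18.23
position: [0.5021, -0.3296, 0.0707]
tcp_rot: [[-0.077, 0.997, 0.001], [0.997, 0.077, 0.0], [0.0, 0.001, -1.0]]
force: [4.0, 3.0, -1.2]
opening: 0.177
grasp_force: 30.0
```

```bash
python3 st.py
```

```text
[ 0.5021 -0.3296  0.0707] psi 94.43 j6 -48.4 18.225 F [ 4.   3.  -1.2] M [ 0.48 -0.71  0.07] 0.17650842719036727 29.99989344189089
```

>>> apply_moves(rows=[{"x":0,"y":0,"z":0,"rx":0,"ry":0,"rz":0.15,"claw":255},{"x":0,"y":0,"z":0,"rx":0,"ry":0,"rz":0.3,"claw":255},{"x":0,"y":0,"z":0,"rx":0,"ry":0,"rz":0.4,"claw":255},{"x":0,"y":0,"z":0,"rx":0,"ry":0,"rz":0.4,"claw":255}])

```text
time_s: 18.73
position: [0.5021, -0.3296, 0.0707]
tcp_rot: [[-0.037, 0.999, 0.0], [0.999, 0.037, -0.0], [-0.0, 0.0, -1.0]]
force: [3.8, 3.6, -0.6]
opening: 0.179
grasp_force: 30.0
```

```bash
python3 st.py;  python3 - <<'E'
from h import *
snap('wrist','wrist8'); 
for f in('wrist7','wrist8'):
  p,im,d=load(f);X=cloud(p,d); q=X[...,:2]*1000-[501.3,-329.3]; r=np.hypot(q[...,0],q[...,1]); a=np.degrees(np.arctan2(q[...,1],q[...,0]))
  for lo,hi in ((.075,.09),(.088,.0945)):
    k=(X[...,2]>lo)&(X[...,2]<hi)&(im.min(2)>80)&(r>17)&(r<24)&(a>60)&(a<150); print(f,lo,k.sum(),np.mean(a[k]),np.percentile(a[k],[3,97]),np.round(q[k].mean(0),1))
E
```

```text
[ 0.5021 -0.3296  0.0707] psi 92.11 j6 -46.1 18.725 F [ 3.8  3.6 -0.6] M [ 0.51 -0.72  0.3 ] 0.17935875379529354 29.999489168130822
wrist7 0.075 234 104.92816764972115 [ 91.70884824 118.56199243] [-5.7 21.3]
wrist7 0.088 305 105.02942555090978 [ 91.35002993 118.60085369] [-5.2 19.3]
wrist8 0.075 221 94.39954696774977 [ 82.2418223  106.47702477] [-1.7 22.1]
wrist8 0.088 298 94.70871888282566 [ 81.51425146 107.66405987] [-1.7 20.1]
```

The moment jumped to 0.3 N m and the wing stopped at about 94.5°, so it is seated. Now backing off a quarter turn.

>>> apply_moves(rows=[{"x":0,"y":0,"z":0,"rx":0,"ry":0,"rz":-0.5,"claw":255},{"x":0,"y":0,"z":0,"rx":0,"ry":0,"rz":-1.2,"claw":255},{"x":0,"y":0,"z":0,"rx":0,"ry":0,"rz":-2,"claw":255},{"x":0,"y":0,"z":0,"rx":0,"ry":0,"rz":-2.8,"claw":255},{"x":0,"y":0,"z":0,"rx":0,"ry":0,"rz":-3.6,"claw":255},{"x":0,"y":0,"z":0,"rx":0,"ry":0,"rz":-4.4,"claw":255},{"x":0,"y":0,"z":0,"rx":0,"ry":0,"rz":-5.2,"claw":255},{"x":0,"y":0,"z":0,"rx":0,"ry":0,"rz":-6,"claw":255},{"x":0,"y":0,"z":0,"rx":0,"ry":0,"rz":-6.8,"claw":255},{"x":0,"y":0,"z":0,"rx":0,"ry":0,"rz":-7.6,"claw":255}])

```text
time_s: 20.02
position: [0.5026, -0.3293, 0.0707]
tcp_rot: [[-0.74, 0.673, 0.002], [0.673, 0.74, 0.001], [-0.001, 0.002, -1.0]]
force: [5.0, 3.9, -0.5]
opening: 0.178
grasp_force: 30.0
```

>>> apply_moves(rows=[{"x":0,"y":0,"z":0,"rx":0,"ry":0,"rz":-0.8,"claw":255},{"x":0,"y":0,"z":0,"rx":0,"ry":0,"rz":-1.6,"claw":255},{"x":0,"y":0,"z":0,"rx":0,"ry":0,"rz":-2.4,"claw":255},{"x":0,"y":0,"z":0,"rx":0,"ry":0,"rz":-3.2,"claw":255},{"x":0,"y":0,"z":0,"rx":0,"ry":0,"rz":-4,"claw":255},{"x":0,"y":0,"z":0,"rx":0,"ry":0,"rz":-4.8,"claw":255},{"x":0,"y":0,"z":0,"rx":0,"ry":0,"rz":-5.6,"claw":255},{"x":0,"y":0,"z":0,"rx":0,"ry":0,"rz":-6.4,"claw":255},{"x":0,"y":0,"z":0,"rx":0,"ry":0,"rz":-7.2,"claw":255},{"x":0,"y":0,"z":0,"rx":0,"ry":0,"rz":-7.6,"claw":255}])

```text
time_s: 21.28
position: [0.5028, -0.3287, 0.0707]
tcp_rot: [[-0.998, -0.057, 0.002], [-0.057, 0.998, 0.001], [-0.002, 0.001, -1.0]]
force: [6.4, 5.1, -0.5]
opening: 0.18
grasp_force: 30.0
```

>>> apply_moves(rows=[{"x":0,"y":0,"z":0,"rx":0,"ry":0,"rz":0,"claw":255},{"x":0,"y":0,"z":0,"rx":0,"ry":0,"rz":0,"claw":255}])

```text
time_s: 21.52
position: [0.5028, -0.3287, 0.0707]
tcp_rot: [[-0.998, -0.055, 0.002], [-0.055, 0.998, 0.001], [-0.002, 0.001, -1.0]]
force: [6.4, 5.7, -0.9]
opening: 0.177
grasp_force: 30.0
```

```bash
python3 st.py;  python3 - <<'E'
from h import *
for n in('wrist','side','scene'): snap(n,n+'9')
f='wrist9'
p,im,d=load(f);X=cloud(p,d); q=X[...,:2]*1000-[501.3,-329.3]; r=np.hypot(q[...,0],q[...,1]); a=np.degrees(np.arctan2(q[...,1],q[...,0]))%360
for lo,hi in ((.075,.09),(.088,.0945)):
    k=(X[...,2]>lo)&(X[...,2]<hi)&(im.min(2)>80)&(r>17)&(r<24)&(a>140)&(a<230); print(f,lo,k.sum(),np.mean(a[k]),np.percentile(a[k],[3,97]),np.round(q[k].mean(0),1))
for f in('wrist9','side9','scene9'): tops(f,.053,.062,(.44,.56,-.28,-.13))
E
```

```text
[ 0.5028 -0.3287  0.0707] psi -176.82 j6 -137.2 21.525 F [ 6.4  5.7 -0.9] M [ 0.96 -1.11 -0.03] 0.1768715859631937 30.000018193832148
wrist9 0.075 229 183.29666650106057 [169.94481161 196.12332394] [-22.2  -1.3]
wrist9 0.088 305 183.29607556869823 [170.34023839 196.10256937] [-20.1  -1.2]
wrist9 px [462.2 223.4] 407 mid [ 0.4874 -0.2064  0.0559] mean [ 0.4874 -0.2069  0.0566] ext [0.0138 0.0123]
wrist9 px [406.3 224.4] 423 mid [ 0.4899 -0.2418  0.056 ] mean [ 0.4895 -0.2418  0.057 ] ext [0.0115 0.0181]
scene9 px [256.5 197.7] 39 mid [ 0.4912 -0.2413  0.0565] mean [ 0.4907 -0.2406  0.0563] ext [0.017  0.0185]
scene9 px [243.  204.6] 38 mid [ 0.4884 -0.2022  0.0562] mean [ 0.4883 -0.2016  0.0561] ext [0.0191 0.0161]
scene9 px [230.2 211.7] 41 mid [ 0.4849 -0.1646  0.0563] mean [ 0.4844 -0.1646  0.0561] ext [0.0171 0.0174]
```

The pins still stand. The wing is at 183.3° and the target is about 185°, so I'll trim by 1.5° and hand in.

>>> apply_moves(rows=[{"x":0,"y":0,"z":0,"rx":0,"ry":0,"rz":-0.15,"claw":255},{"x":0,"y":0,"z":0,"rx":0,"ry":0,"rz":-0.27,"claw":255},{"x":0,"y":0,"z":0,"rx":0,"ry":0,"rz":-0.27,"claw":255},{"x":0,"y":0,"z":0,"rx":0,"ry":0,"rz":-0.27,"claw":255}])

```text
time_s: 22.18
position: [0.5028, -0.3287, 0.0707]
tcp_rot: [[-0.997, -0.084, 0.002], [-0.084, 0.997, 0.001], [-0.002, 0.001, -1.0]]
force: [6.1, 4.8, -0.8]
opening: 0.176
grasp_force: 30.0
```

```bash
python3 st.py; python3 -c "
from rig import hand_in
print(hand_in())"
```

```text
[ 0.5028 -0.3287  0.0707] psi -175.21 j6 -138.8 22.175 F [ 6.1  4.8 -0.8] M [ 0.95 -1.11 -0.05] 0.17600429552427266 30.000069979614636
the job is handed in; nothing more can be done
None
```

I handed the job in at 22.2 s: all three pins stand in their wells, and the thumbscrew was seated, backed off a quarter turn (to within about 1°) and is still held, though the jaw opening (about 16 mm) suggests the fingers grip its round hub rather than the flat wing; the padlock, key fob and lock cylinder were never approached, but I did not re-check their positions.

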